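Change over the dies of an embossing press

ROBOT

A 6-joint arm with a two-finger parallel gripper is mounted at the origin on the work surface. World frame = base frame: x ahead of the robot, y to its left, z up, the work surface at z = 0. Lengths are in m, angles in rad, forces in N, time in s.
With the tool pointing down it reaches from about 0.35 to 0.85 m from the base axis. Payload 8.1 kg.
Tool frame: the origin (TCP) lies at the very end of the fingers, on their centre line; the grasp point (between the pads) lies 19 mm behind it; z points along the fingers, y is the line along which they close (so a half turn about z gives the same grasp; the last joint's range is limited). The gripper opens to 93 mm and grips with 3 to 60 N. Pads are 15 mm wide; open, the fingers measure 128 mm over their backs; the gripper's body (75 mm by 188 mm) begins 65 mm behind the grasp point.
Start: joints at [-1.421, 0.13, 1.488, -0, 1.523, -0.085], TCP at [0.14, -0.584, 0.219] pointing down, gripper open.
Joint ranges: [-2.96, 2.96], [-0.89, 2.26], [0.02, 2.5], [-1.34, 4.48], [0, 2.73], [-2.66, 2.66]. Speed limits (rad/s): [2.39, 2.39, 2.79, 3.14, 3.14, 3.14].

INTERFACE

Orientations are given as a rotation vector (axis times angle).
In Python, from plant import monitor, eyes, ticket gives the robot as it stands.
- The arm moves only by the tool arm_command, never from a script. Its argument "deltas" is a list that holds one entry, the list of rows, each a list of 6 numbers: the shift along the world's x, y, z in cm, then the turn, a rotation vector about the world's x, y, z in degrees. In form: [[[tx, ty, tz, rx, ry, rz], ...]]. A call has 1 to 12 rows; each row shifts and turns the commanded pose from where the row before left it; what a row does not reach is not made up. A row lasts 1/12 s, in which the tool goes at most 41.7 mm and 7.16 degrees, less where a joint would pass 70% of its speed; a pose out of reach is approached as far as the arm can. A call is refused whole if a number of a shift passes 4.17 or a number of a turn 7.16, either way. A call with a gripper value outside its range is refused whole. "gripper" is the opening, from -1 (shut) to 1 (fully open), set as the call begins (left out, the last holds). The fingers move at their own pace and stop on an object; "squeeze" is the grip in N (left out, the last holds). Time passes only in rows, so rows that do not move let the fingers close. It gives the time, the measured TCP pose, the force, the opening and the grip force at its end, in the units of the state.
- monitor.read_state(): the state, without advancing time (a new reading comes with each control period).
- eyes.read_camera(name): name is "side" or "top" or "wrist"; returns the picture (480x640x3 uint8, blue, green, red); there is no depth.
- eyes.camera_model(name): a dict with "fx", "fy", "cx", "cy" (pixels), "rvec" (rotation vector, rad) and "tvec" (3), from world to camera coordinates, as OpenCV has them. Camera axes: x right, y down, z forward; pixel columns grow to the right and rows downward; lengths in m; the calibration is good to about 2 mm. A picture is of the moment at which its call begins: read the wrist's pose just before it. camera_model takes no time and is no camera call; for the wrist camera it gives the pose at the moment of the call.
- ticket.close_job(): hands the job in; it is judged then, once.
The state is a dict: "t": time; "q": joint angles; "dq": joint speeds; "joint_torque": joint torques, N m; "tool_pos": TCP position; "orientation": TCP orientation; "force": force on the tool from outside, world axes, zero at the start; "wrist_torque": the same for the moment, N m; "opening": finger opening in m; "gripper_force": force on a finger pad.
Only numpy, scipy, OpenCV 4.12 (cv2) and the standard library are available. Lean on these libraries where they do the work, as an engineer would, in place of code of your own. Each camera call takes 0.05 s, during which the arm holds its last target. There are 200 camera calls.

TASK

Change over the embossing press: the die with the long bar grip belongs in the press, slid fully home under the bridge, and the round-grip and square-grip dies belong each squarely in the outline of the board whose marker has the shape of its grip. All three are in the wrong place now; the grey felt pad is free for putting a die down meanwhile. Never tip a die over, and leave the hammer and the wooden shoe last where they are.

Things in the scene. Friction and masses are not known exactly. Their poses are not given: they have to be found in the camera images.
- press: fixed green press. Bed x -75..95 mm, 116 wide, top 12 mm above bench; bridge x 15..65, 96 wide, top 56 (bolts 61). Slot under it: 12 to 26 mm above bench, 56 wide. Origin at bench height on the slot's mid-line, x into the slot, z up. A die slides in along +x, tongue first, till its block meets the bridge: its origin is then 12 mm above this one, axes alike. The round-grip die starts in it
- round_board: fixed plywood board 200 x 90 mm, top 12 mm above the bench, with a dark die-shaped outline and at its far end a flat steel marker, a disc of 42 mm diameter. Origin at bench height, below where the origin of a die in the outline lies; x along the board to the marker (marker at x 98 mm, board x -75..125), z up. At the start the square-grip die lies on it, tongue to the marker: wrongly
- square_board: fixed plywood board 200 x 90 mm, top 12 mm above the bench, with a dark die-shaped outline and at its far end a flat steel marker, a square of 26 x 26 mm. Origin at bench height, below where the origin of a die in the outline lies; x along the board to the marker (marker at x 98 mm, board x -75..125), z up. At the start the bar-grip die lies on it, tongue to the marker: wrongly
- pad: a fixed block with grey felt on top, 160 x 90 mm, its top 12 mm above the bench, empty, without marker: the free spot. Origin: at bench height, below its centre; x along its length, z up
- round_die: Round-grip aluminium die, 0.25-0.5 kg. Origin on its flat underside, x to the tongue, z up. Block x -60..15 mm, 60 wide, 16 high; tongue x 15..65, 44 wide, 8 high. Wooden grip centred at x -20, y 0, from 16 to 50 mm above the underside: a round knob, 44 mm in diameter. It belongs on the round-marked board
- square_die: Square-grip aluminium die, 0.25-0.5 kg. Origin on its flat underside, x to the tongue, z up. Block x -60..15 mm, 60 wide, 16 high; tongue x 15..65, 44 wide, 8 high. Wooden grip centred at x -20, y 0, from 16 to 50 mm above the underside: a square post, 26 x 26 mm, sides parallel to the die's. It belongs on the square-marked board
- bar_die: Bar-grip aluminium die, 0.25-0.5 kg. Origin on its flat underside, x to the tongue, z up. Block x -60..15 mm, 60 wide, 16 high; tongue x 15..65, 44 wide, 8 high. Wooden grip centred at x -20, y 0, from 16 to 50 mm above the underside: a long bar, 64 mm along x and 16 mm wide along y. It belongs in the press
- hammer: bystander: a hammer 260 mm long lying on the bench, right of the work; leave it
- last: bystander: a wooden shoe last 235 mm long and 85 mm high, left of the work; leave it
Things that resemble listed ones, but are neither listed nor needed, are in the scene too. Leave any orange or red look-alike of the round_die alone.

How it is judged:
By the outcome, as a careful person would: the job done as asked, in the order asked, and still so for the second after the job is handed in, with the robot touching nothing.
It also fails if it takes over 128 s, if anything falls off the work surface, if the arm or the gripper's body presses on something with over 40 N, if the wrist force passes 120 N, or if a joint passes its speed limit or range.

## Working session

There is one attempt and no reset: what is moved stays moved. The work goes in short steps, Python scripts to look and compute and a tool call to move; the robot and the scene stay as the last step left them, time stands still between calls to the robot, and variables do not carry over. Pictures are saved under pics/ and viewed, at most 14 in all, crops included, and the job is handed in when it is done.

Besides the shell and the picture viewer there is one more tool, called after "Emit:" in YAML: its name, and indented under it one key for each argument. arm_command: Moves the arm, as the interface text tells. Its arguments: {"type":"object","properties":{"deltas":{"type":"array"},"gripper":{"type":"number"},"squeeze":{"type":"number"}},"required":["deltas"]}

```bash
mkdir -p pics
python3 - <<'E'
from plant import monitor, eyes, ticket
import cv2
for n in ("top","side"):
    cv2.imwrite(f"pics/{n}0.png",eyes.read_camera(n)); print(n,eyes.camera_model(n))
s=monitor.read_state();print(s["t"],s["tool_pos"],s["orientation"],s["opening"],s["force"])
E
```

```text
top {'fx': 534.8525726299125, 'fy': 534.8525726299125, 'cx': 318.8489421272757, 'cy': 235.6460895942871, 'rvec': array([ 2.15660046, -2.12592445,  0.21280004]), 'tvec': array([-0.00529358,  0.5060018 ,  1.16154074])}
side {'fx': 588.8381232078937, 'fy': 588.8381232078937, 'cx': 313.2649895558778, 'cy': 231.54679421612997, 'rvec': array([ 0.84057781, -2.37368662,  1.29118492]), 'tvec': array([0.41481494, 0.21325535, 1.29169362])}
0.1 [ 0.13953321 -0.5830354   0.21771202] [-3.11835773e+00 -3.67818078e-01  8.76094660e-05] 0.09329208573120717 [ 0.14112262  0.66392401 -0.55549688]
```

View pics/top0.png

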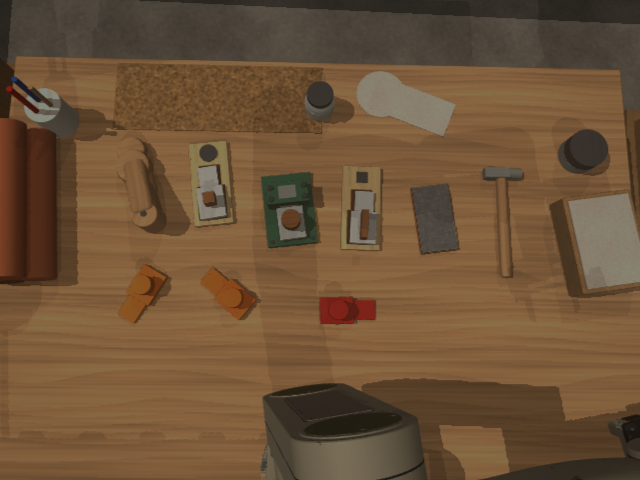

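View pics/side0.png

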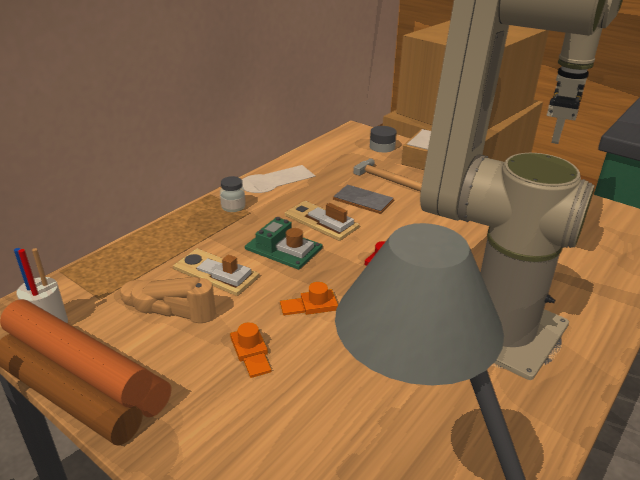

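The top view shows the round board at about (210,185) with the square die on it, and the press at (290,210) with the round die in it. The square board is at (361,208) with the bar die on it, and the pad is at (435,219). All tongues point up, which is +x. The side view confirms this, and the orange and red dies are decoys. Next I'll get rough poses from masks on the top view.

```bash
cat > h.py <<'E'
import cv2, numpy as np
from plant import monitor, eyes
def cast(m,px,z):
    R=cv2.Rodrigues(np.array(m["rvec"],float))[0]; t=np.array(m["tvec"],float)
    K=np.array([[m["fx"],0,m["cx"]],[0,m["fy"],m["cy"]],[0,0,1]])
    d=(R.T@np.linalg.inv(K)@np.c_[np.reshape(px,(-1,2)),np.ones(np.size(px)//2)].T).T
    c=-R.T@t
    return c+d*((z-c[2])/d[:,2])[:,None]
def proj(m,P):
    K=np.array([[m["fx"],0,m["cx"]],[0,m["fy"],m["cy"]],[0,0,1]])
    return cv2.projectPoints(np.array(P,float),np.array(m["rvec"],float),np.array(m["tvec"],float),K,None)[0][:,0]
def rect(m,mask,z):
    """largest blob of mask -> world min-area rect (centre, size, angle deg of long side)"""
    c=max(cv2.findContours(mask,cv2.RETR_EXTERNAL,cv2.CHAIN_APPROX_NONE)[0],key=cv2.contourArea)
    w=cast(m,c[:,0].astype(float),z)[:,:2]*1000
    (cx,cy),(a,b),th=cv2.minAreaRect(w.astype(np.float32))
    if a<b: a,b,th=b,a,th+90
    return np.round([cx,cy,a,b,(th+90)%180-90],1)
E
python3 - <<'E'
from h import *
im=cv2.imread("pics/top0.png"); m=eyes.camera_model("top")
for n,p in dict(rb=[[210,184]],press=[[289,210]],sb=[[361,208]],pad=[[435,219]],sqgrip=[[209,198]],rgrip=[[291,219]],bargrip=[[365,224]],rm=[[208,153]],sm=[[362,177]]).items(): print(n,cast(m,p,.05 if 'grip' in n else .012)[0].round(3))
h=cv2.cvtColor(im,cv2.COLOR_BGR2HSV)
g=cv2.inRange(h,(50,60,10),(95,255,255)); print("press",rect(m,g,.012))
p=im[180:260,405:465]; print(h[219,435],h[145,200-8],h[150,193],h[160,240])
cv2.imwrite("pics/crop.png",cv2.resize(im[130:265,170:470],None,fx=2.66,fy=2.66,interpolation=cv2.INTER_CUBIC))
E
```

```text
rb [0.63  0.258 0.012]
press [0.571 0.072 0.012]
sb [ 0.579 -0.097  0.012]
pad [ 0.556 -0.27   0.012]
sqgrip [0.587 0.251 0.05 ]
rgrip [0.542 0.065 0.05 ]
bargrip [ 0.533 -0.102  0.05 ]
rm [0.706 0.266 0.012]
sm [ 0.654 -0.099  0.012]
press [573.8  72.1 165.9 111.7   7.4]
[16 41 80] [ 23 106 137] [ 22 108 137] [ 15 136 129]
```

View pics/crop.png

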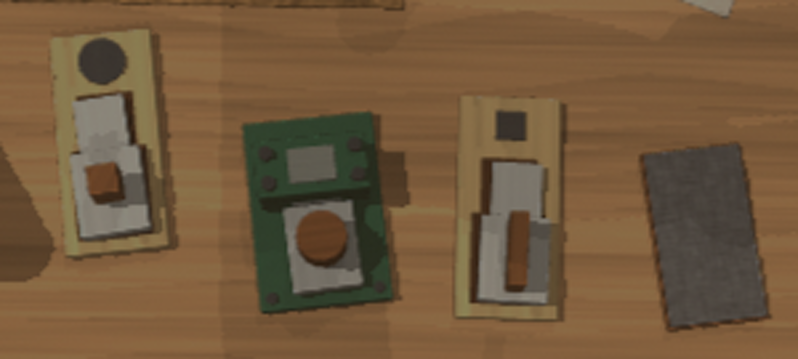

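The crop shows the boards and dies clearly. All headings are close to +x, and the press is rotated about 7°. I'll move the wrist camera over the scene.

Emit:
arm_command:
  deltas:
    - [[2,3.2,2,0,0,-0.5],[2,3.2,2,0,0,-0.5],[2,3.2,2,0,0,-0.5],[2,3.2,2,0,0,-0.5],[2,3.2,2,0,0,-0.5],[2,3.2,2,0,0,-0.5],[2,3.2,1,0,0,-0.5],[2,3.2,1,0,0,-0.5],[2,3.2,1,0,0,-0.5],[2,3.2,1,0,0,-0.5],[2,3.2,0,0,0,-0.5],[2,3.2,0,0,0,-0.5]]
  gripper: 1

```text
t: 1.1
tool_pos: [0.3774, -0.2026, 0.3764]
orientation: [3.134, 0.203, 0.002]
force: [1.2, -0.6, -0.4]
opening: 0.0928
gripper_force: 0.0
```

Emit:
arm_command:
  deltas:
    - [[2,3,0,0,0,-0.5],[2,3,0,0,0,0],[2,3,0,0,0,0],[2,3,0,0,0,0],[2,2,0,0,0,0],[1,0,0,0,0,0],[0,0,0,0,0,0],[0,0,0,0,0,0],[0,0,0,0,0,0]]

```text
t: 1.85
tool_pos: [0.4861, -0.0647, 0.3755]
orientation: [3.136, 0.189, -0.001]
force: [0.6, -0.3, 0.3]
opening: 0.0932
gripper_force: 0.0
```

Run:
```python
from h import *
s=monitor.read_state();print(s["t"],s["tool_pos"],s["orientation"],s["opening"])
m=eyes.camera_model("wrist");print(m, cast(m,[[0,0],[639,0],[639,479],[0,479]],.012).round(3))
cv2.imwrite("pics/w1.png",eyes.read_camera("wrist"))
```

```text
1.85 [ 0.48610205 -0.06472775  0.3754909 ] [ 3.13580576e+00  1.89461127e-01 -1.24032109e-03] 0.09319694661026001
{'fx': 346.1091547350373, 'fy': 346.1091547350373, 'cx': 317.4942002325471, 'cy': 232.59452400126125, 'rvec': array([-2.17769526,  1.93021507,  0.28339669]), 'tvec': array([-0.12093993,  0.37500319,  0.67793583])} [[ 0.677  0.385  0.012]
 [ 0.779 -0.458  0.012]
 [-0.034 -0.784  0.012]
 [-0.189  0.505  0.012]]
```

View pics/w1.png

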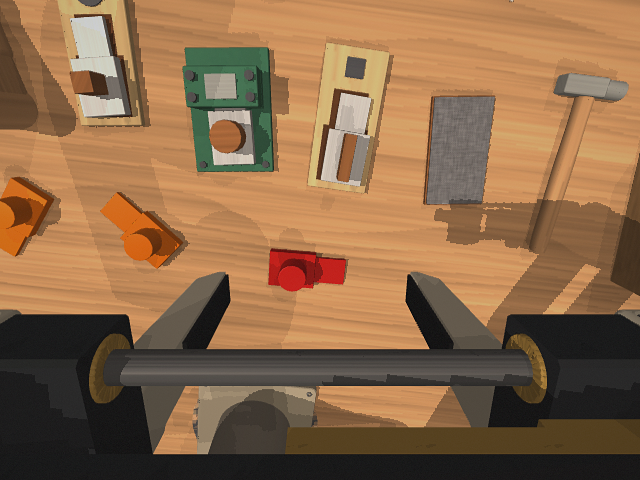

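The wrist view shows the press at (230,110), the square board at (350,115), the pad at (460,150) and part of the round board at (105,60). I'll move forward and left so that everything fits in one picture.

Emit:
arm_command:
  deltas:
    - [[2.5,2,-1,0,0,-1],[2.5,2,-1,0,0,-1],[2.5,2,-1,0,0,-1],[2.5,2,-1,0,0,-1],[0,0,-1,0,0,0],[0,0,0,0,0,0],[0,0,0,0,0,0],[0,0,0,0,0,0]]

```text
t: 2.57
tool_pos: [0.5862, 0.0146, 0.3271]
orientation: [3.14, 0.079, 0.002]
force: [0.0, -0.6, -0.7]
opening: 0.0928
gripper_force: 0.0
```

Run:
```python
from h import *
s=monitor.read_state();print(s["t"],s["tool_pos"],s["orientation"],s["opening"])
import pickle
m=eyes.camera_model("wrist");im=eyes.read_camera("wrist");pickle.dump(m,open("m2.pkl","wb"))
cv2.imwrite("pics/w2.png",im)
cv2.imwrite("pics/w2c.png",cv2.resize(im[20:320,0:560],None,fx=1.4,fy=1.4,interpolation=cv2.INTER_CUBIC))
```

```text
2.5667 [0.58624863 0.01456653 0.32713229] [3.14016584e+00 7.89199302e-02 2.38981591e-03] 0.09279982295325395
```

View pics/w2c.png

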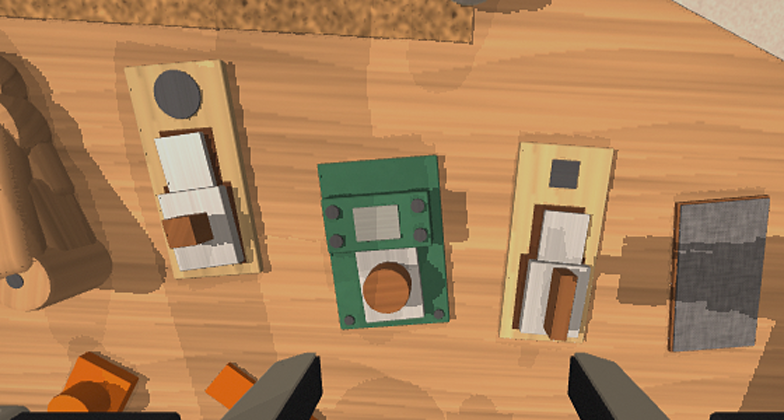

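The view shows all four stations and the dies, with corners sharp. I'll refine the corner picks to sub-pixel and fit poses with the known dimensions.

```bash
cat >> h.py <<'E'
def fit(P,L):
    """rigid 2D fit of local L (mm) to world P (mm): x,y,deg,rms"""
    L=np.array(L,float);P=np.array(P,float)[:,:2];l=L-L.mean(0);p=P-P.mean(0)
    a=np.arctan2((l[:,0]*p[:,1]-l[:,1]*p[:,0]).sum(),(l*p).sum());R=np.array([[np.cos(a),-np.sin(a)],[np.sin(a),np.cos(a)]])
    t=P.mean(0)-R@L.mean(0);e=P-L@R.T-t
    return np.round([t[0],t[1],np.degrees(a),np.sqrt((e**2).sum(1).mean())],2),np.round(e,1).tolist()
def sub(im,px,w=3):
    g=cv2.cvtColor(im,cv2.COLOR_BGR2GRAY);c=np.array(px,np.float32).reshape(-1,1,2)
    return cv2.cornerSubPix(g,c.copy(),(w,w),(-1,-1),(3,50,.01))[:,0]
E
python3 - <<'E'
from h import *
import pickle
im=cv2.imread("pics/w2.png");m=pickle.load(open("m2.pkl","rb"))
B=[(125,45),(125,-45),(-75,-45),(-75,45)]; P=[(80,45),(80,-45),(-80,-45),(-80,45)]
D=[(15,30),(15,-30),(-60,-30),(-60,30)]
T=dict(rboard=([(126,68),(221,60),(262,270),(171,279)],B,12),sboard=([(520,143),(617,151),(586,341),(500,337)],B,12),
pad=([(680,201),(769,196),(757,344),(670,351)],P,12),
press=([(318,164),(437,155),(450,322),(343,329)],[(95,58),(95,-58),(-75,-58),(-75,58)],12),
sq=([(158,193),(230,183),(243,262),(178,271)],D,28),bar=([(531,262),(592,266),(584,339),(521,333)],D,28),
rnd=([(422,247),(424,317),(364,322)],[(15,-30),(-60,-30),(-60,30)],28))
for n,(c,L,z) in T.items():
    p=np.array(c)/1.4+[0,20]; q=sub(im,p)
    for k,v in (("raw",p),("sub",q)): print(n,k,*fit(cast(m,v,z/1000)*1000,L))
E
```

```text
rboard raw [607.6  255.01   6.77   2.79] [[-1.8, -2.0], [-1.5, 0.7], [3.4, -1.5], [-0.1, 2.7]]
rboard sub [607.86 255.55   7.1    1.62] [[-0.9, -1.4], [-1.4, 1.1], [1.2, 1.0], [1.2, -0.7]]
sboard raw [553.79 -95.4   -0.91   2.66] [[-1.7, 1.4], [-2.9, -1.4], [3.0, -0.9], [1.6, 0.9]]
sboard sub [554.93 -93.78  -0.88   2.3 ] [[-2.0, -0.2], [-2.4, 0.0], [3.0, -0.3], [1.4, 0.5]]
pad raw [ 558.35 -266.32    7.74    2.23] [[0.2, -1.5], [-2.9, 1.8], [1.6, -1.2], [1.1, 0.9]]
pad sub [ 558.71 -265.47    7.24    2.78] [[-0.7, -1.7], [-2.3, 1.8], [1.7, -2.7], [1.3, 2.7]]
press raw [562.38  71.55   7.26   1.33] [[-0.2, -0.7], [-0.9, 1.0], [-0.0, 1.1], [1.2, -1.4]]
press sub [563.21  73.41   7.47   1.16] [[-0.9, -1.3], [-0.6, 0.8], [0.8, 0.9], [0.7, -0.4]]
sq raw [606.72 252.12   8.34   4.27] [[-1.5, 3.5], [2.4, -5.5], [1.4, -1.6], [-2.2, 3.6]]
sq sub [607.54 251.76   9.08   3.93] [[-1.9, 3.7], [3.1, -5.3], [0.0, -0.5], [-1.2, 2.1]]
bar raw [ 551.27 -100.26   -0.9     2.15] [[0.4, 0.6], [0.3, 0.3], [-1.5, -3.1], [0.9, 2.2]]
bar sub [ 552.48 -100.03   -1.94    3.67] [[-0.3, 2.4], [0.5, -0.4], [-3.1, -4.7], [2.9, 2.7]]
rnd raw [560.18  67.29   4.51   1.84] [[-0.8, -1.1], [2.3, 0.1], [-1.4, 1.0]]
rnd sub [559.86  67.26   6.02   2.76] [[-1.3, -1.6], [3.0, 2.5], [-1.7, -0.9]]
```

Emit:
arm_command:
  deltas:
    - [[-0.9,-1.8,-2,0,0,-0.6],[-0.9,-1.8,-2,0,0,-0.6],[-0.9,-1.8,-2,0,0,-0.6],[-0.9,-1.9,-2,0,0,-0.7],[-0.9,-1.9,-2,0,0,-0.7],[-0.9,-1.9,-2,0,0,-0.7],[0,0,-2,0,0,0],[0,0,-2,0,0,0],[0,0,-2,0,0,0],[0,0,0,0,0,0],[0,0,0,0,0,0],[0,0,0,0,0,0]]

```text
t: 3.62
tool_pos: [0.5335, -0.0958, 0.1479]
orientation: [3.141, -0.027, 0.004]
force: [0.5, 0.2, 0.5]
opening: 0.0927
gripper_force: 0.0
```

Run:
```python
from h import *
import pickle
s=monitor.read_state();print(s["t"],s["tool_pos"],s["orientation"],s["force"])
m=eyes.camera_model("wrist");im=eyes.read_camera("wrist");pickle.dump(m,open("m3.pkl","wb"))
cv2.imwrite("pics/w3.png",im);print(proj(m,[s["tool_pos"]]))
```

```text
3.6167 [ 0.53346167 -0.09580385  0.14794824] [ 3.14071578 -0.02670008  0.00420231] [0.50797293 0.21509038 0.5280487 ]
[[320.38701614 285.83398698]]
```

View pics/w3.png

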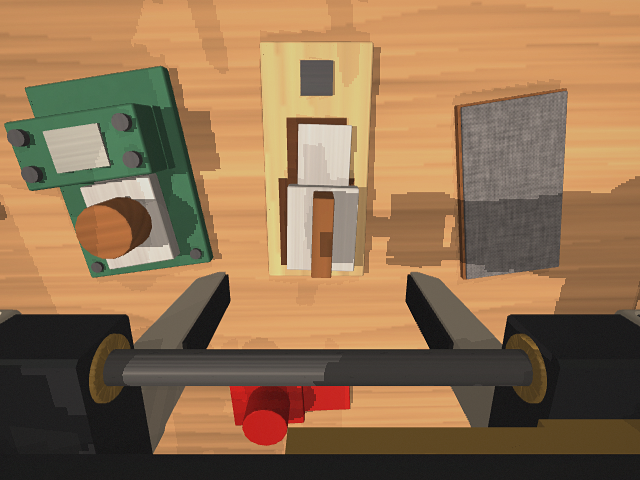

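The view is centred on the square board. The bar die lies to the right of the outline, with the dark gap on the left. The bar top runs from about (313,192) to (331,277), and the marker centre is at (317,78).

Run:
```python
from h import *
import pickle
im=cv2.imread("pics/w3.png");m=pickle.load(open("m3.pkl","rb"))
B=[(125,45),(125,-45),(-75,-45),(-75,45)]; D=[(15,30),(15,-30),(-60,-30),(-60,30)]
T=dict(sboard=([(261,44),(373,42),(362,275),(270,275)],B,12),
marker=([(301,60),(333,60),(333,96),(301,95)],[(111,13),(111,-13),(85,-13),(85,13)],12),
bardie=([(289,185),(358,187),(354,270),(287,269)],D,28),tong=([(299,124),(351,125)],[(65,22),(65,-22)],20),
bar=([(313,192),(333,192),(330,277),(312,277)],[(12,8),(12,-8),(-52,-8),(-52,8)],62),
outl=([(287,118),(346,118),(279,178)],[(66,23),(66,-23),(16,31)],12),
pad=([(455,106),(567,89),(559,266),(463,278)],[(80,45),(80,-45),(-80,-45),(-80,45)],12))
for n,(c,L,z) in T.items():
    q=sub(im,c)
    for k,v in (("raw",c),("sub",q)): print(n,k,*fit(cast(m,v,z/1000)*1000,L))
```

```text
sboard raw [553.97 -93.77  -1.16   2.19] [[-2.5, -1.3], [-0.8, 0.9], [1.8, 1.7], [1.5, -1.3]]
sboard sub [555.01 -93.05  -1.14   2.26] [[-2.2, -1.1], [-2.0, 1.1], [2.1, 0.6], [2.0, -0.7]]
marker raw [ 5.5411e+02 -9.3640e+01 -1.4200e+00  3.5000e-01] [[0.0, -0.2], [0.3, 0.4], [-0.4, -0.1], [0.1, -0.1]]
marker sub [554.28 -94.31  -0.87   0.61] [[0.2, 0.4], [-0.4, -0.4], [0.4, -0.6], [-0.2, 0.6]]
bardie raw [552.54 -99.19  -2.59   1.02] [[-0.2, -1.5], [-0.2, 1.3], [0.5, 0.3], [-0.2, -0.0]]
bardie sub [552.1  -98.34  -2.49   0.92] [[-0.7, -0.8], [-0.1, 0.6], [0.5, 1.0], [0.3, -0.8]]
tong raw [551.17 -99.61  -2.05   0.89] [[-0.0, -0.9], [0.0, 0.9]]
tong sub [ 5.5116e+02 -9.8180e+01 -3.0200e+00  3.9000e-01] [[-0.0, -0.4], [0.0, 0.4]]
bar raw [554.37 -98.49  -2.02   2.02] [[1.7, -0.7], [2.0, 0.6], [-1.7, 1.0], [-2.0, -0.8]]
bar sub [555.16 -98.23  -1.99   3.2 ] [[2.9, -2.4], [2.6, 2.2], [-2.7, 0.1], [-2.8, 0.1]]
outl raw [555.51 -92.48  -2.06   1.31] [[-0.3, 1.2], [0.5, -1.7], [-0.1, 0.5]]
outl sub [555.86 -91.74  -2.42   1.73] [[-0.2, 1.6], [0.6, -2.3], [-0.4, 0.7]]
pad raw [ 557.5  -264.87    7.81    2.23] [[-1.7, 0.3], [-2.5, -0.2], [1.3, 0.1], [2.9, -0.2]]
pad sub [ 557.63 -264.22    7.82    2.03] [[-1.4, 0.5], [-2.2, -0.2], [0.8, 0.6], [2.8, -0.8]]
```

Emit:
arm_command:
  deltas:
    - [[-0.1,-0.2,-2.5,0,0,-0.7],[0,0,-2.5,0,0,-0.6],[0,0,-2.5,0,0,0],[0,0,-2,0,0,0],[0,0,-1.2,0,0,0],[0,0,-0.7,0,0,0],[0,0,0,0,0,0],[0,0,0,0,0,0]]

```text
t: 4.33
tool_pos: [0.5326, -0.0975, 0.033]
orientation: [3.141, -0.062, 0.002]
force: [0.2, -0.1, 0.6]
opening: 0.093
gripper_force: 0.0
```

Emit:
arm_command:
  deltas:
    - [[0,0,0,0,0,0],[0,0,0,0,0,0],[0,0,0,0,0,0],[0,0,0,0,0,0],[0,0,0,0,0,0],[0,0,0,0,0,0],[0,0,0,0,0,0],[0,0,0,0,0,0],[0,0,0,0,0,0],[0,0,0,0,0,0]]
  gripper: -1
  squeeze: 35

```text
t: 5.17
tool_pos: [0.5316, -0.0972, 0.0316]
orientation: [-3.141, 0.062, 0.0]
force: [-0.2, 0.1, -0.3]
opening: 0.0308
gripper_force: 0.0
```

Emit:
arm_command:
  deltas:
    - [[0,0,0,0,0,0],[0,0,0,0,0,0],[0,0,0,0,0,0],[0,0,0,0,0,0],[0,0,0,0,0,0]]

```text
t: 5.58
tool_pos: [0.5317, -0.0975, 0.0317]
orientation: [3.141, -0.062, 0.0]
force: [-0.7, -1.4, -0.2]
opening: 0.0159
gripper_force: 35.0
```

Emit:
arm_command:
  deltas:
    - [[0,0,1,0,0,0],[0,0,1.5,0,0,0],[0,0,1.5,0,0,0],[0,0,1,0,0,0],[0,0,0,0,0,0]]

```text
t: 6.0
tool_pos: [0.5333, -0.0975, 0.0844]
orientation: [3.14, -0.061, 0.006]
force: [0.6, 0.8, -3.9]
opening: 0.0161
gripper_force: 35.0
```

Emit:
arm_command:
  deltas:
    - [[0.1,-1.7,0,0,0,1],[0.1,-1.7,0,0,0,1],[0.1,-1.7,0,0,0,1],[0.1,-1.7,0,0,0,1],[0.1,-1.7,0,0,0,1],[0,-1.7,0,0,0,1],[0,-1.7,0,0,0,1],[0,-1.7,0,0,0,1],[0,-1.7,0,0,0,1],[0,-1.7,0,0,0,0.8],[0,0,-1,0,0,0],[0,0,-1,0,0,0]]

```text
t: 7.0
tool_pos: [0.5367, -0.2679, 0.061]
orientation: [3.135, 0.204, 0.001]
force: [-0.6, 1.7, -5.7]
opening: 0.0159
gripper_force: 35.0
```

Emit:
arm_command:
  deltas:
    - [[0,0,-1,0,0,0],[0,0,-1,0,0,0],[0,0,-0.5,0,0,0],[0,0,-0.2,0,0,0],[0,0,-0.1,0,0,0],[0,0,-0.1,0,0,0],[0,0,0,0,0,0],[0,0,0,0,0,0]]

```text
t: 7.67
tool_pos: [0.5372, -0.2674, 0.0334]
orientation: [3.134, 0.207, 0.001]
force: [0.9, -0.8, -3.9]
opening: 0.016
gripper_force: 35.0
```

Emit:
arm_command:
  deltas:
    - [[0,0,-0.1,0,0,0],[0,0,-0.1,0,0,0],[0,0,0,0,0,0],[0,0,0,0,0,0]]

```text
t: 8.0
tool_pos: [0.5372, -0.2676, 0.0317]
orientation: [3.134, 0.207, 0.002]
force: [-1.7, -0.2, 3.8]
opening: 0.0156
gripper_force: 35.0
```

Emit:
arm_command:
  deltas:
    - [[0,0,0,0,0,0],[0,0,0,0,0,0],[0,0,0,0,0,0],[0,0,0,0,0,0],[0,0,0,0,0,0]]
  gripper: 0.3

```text
t: 8.42
tool_pos: [0.5368, -0.2672, 0.0307]
orientation: [3.135, 0.207, 0.0]
force: [-1.1, -0.2, -0.4]
opening: 0.0449
gripper_force: 0.0
```

Emit:
arm_command:
  deltas:
    - [[0,0,2,0,0,0],[0,0,3,0,0,0],[0,0,3,0,0,0],[0,0,3,0,0,0]]
  gripper: 1

```text
t: 8.75
tool_pos: [0.5363, -0.267, 0.1415]
orientation: [-3.134, -0.207, 0.001]
force: [0.1, -0.6, 0.2]
opening: 0.0712
gripper_force: 0.0
```

Emit:
arm_command:
  deltas:
    - [[0.3,3.2,0.7,0,0,0],[0.3,3.2,0,0,0,0],[0.3,3.2,0,0,0,0],[0.3,3.2,0,0,0,0],[0.3,3.2,0,0,0,0],[0.3,3.2,0,0,0,0],[0.3,3.2,0,0,0,0],[0.3,3.2,0,0,0,0],[0.3,3.2,0,0,0,0],[0.3,3.2,0,0,0,0],[0.3,3.2,0,0,0,0],[0.3,3.2,0,0,0,0]]

```text
t: 9.75
tool_pos: [0.5726, 0.1184, 0.1478]
orientation: [-3.135, -0.207, -0.0]
force: [0.3, -0.7, 0.5]
opening: 0.093
gripper_force: 0.0
```

Emit:
arm_command:
  deltas:
    - [[0.4,3.2,0,0,0,0],[0.4,3.2,0,0,0,0],[0.4,3.2,0,0,0,0],[0.4,3.2,0,0,0,0],[0,0,0,0,0,0],[0,0,0,0,0,0],[0,0,0,0,0,0],[0,0,0,0,0,0]]

```text
t: 10.42
tool_pos: [0.5887, 0.2438, 0.1475]
orientation: [3.134, 0.206, -0.001]
force: [-0.2, -0.3, -0.0]
opening: 0.0928
gripper_force: 0.0
```

Run:
```python
from h import *
import pickle
s=monitor.read_state();print(s["t"],s["tool_pos"],s["orientation"],s["force"])
m=eyes.camera_model("wrist");im=eyes.read_camera("wrist");pickle.dump(m,open("m4.pkl","wb"))
cv2.imwrite("pics/w4.png",im)
```

```text
10.4167 [0.58866418 0.24376278 0.14753293] [ 3.13442772e+00  2.05544590e-01 -5.23924393e-04] [-0.21981691 -0.31714091 -0.00560593]
```

View pics/w4.png

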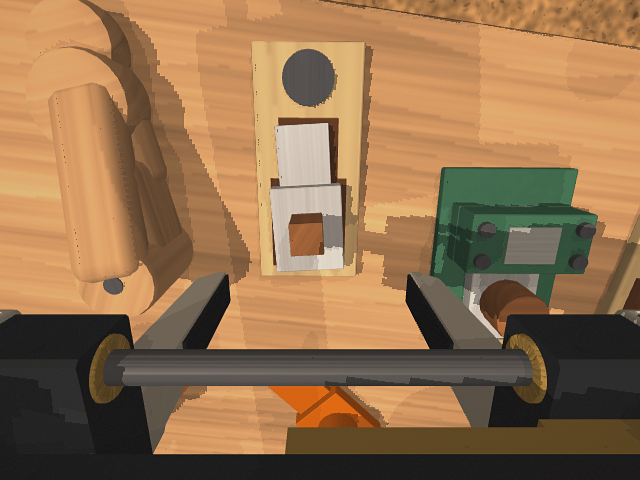

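The square die block has corners at about (271,186), (341,184), (342,268) and (276,270). It is rotated slightly against the round board, whose disc is at (308,77).

Run:
```python
from h import *
import pickle
im=cv2.imread("pics/w4.png");m=pickle.load(open("m4.pkl","rb"))
B=[(125,45),(125,-45),(-75,-45),(-75,45)]; D=[(15,30),(15,-30),(-60,-30),(-60,30)]
T=dict(rboard=([(252,42),(365,41),(355,274),(262,275)],B,12),
die=([(271,186),(341,184),(342,268),(276,270)],D,28),tong=([(276,126),(328,123)],[(65,22),(65,-22)],20),
outl=([(278,118),(338,118)],[(66,23),(66,-23)],12))
for n,(c,L,z) in T.items():
    q=sub(im,c)
    for k,v in (("raw",c),("sub",q)): print(n,k,*fit(cast(m,v,z/1000)*1000,L))
g=cv2.cvtColor(im,cv2.COLOR_BGR2GRAY); k=((g<85)*255).astype('uint8'); k[:, :275]=0;k[:,345:]=0;k[112:]=0;k[:45]=0
c=max(cv2.findContours(k,0,1)[0],key=cv2.contourArea); e=cv2.fitEllipse(c);print(e,cast(m,[e[0]],.012))
```

```text
rboard raw [608.27 255.93   7.22   1.92] [[-1.9, -1.4], [-1.0, 0.5], [2.0, 1.7], [0.9, -0.7]]
rboard sub [608.27 256.27   7.28   1.9 ] [[-1.4, -1.5], [-1.7, 0.9], [1.8, 1.1], [1.3, -0.5]]
die raw [606.83 257.05   9.08   0.85] [[0.1, -1.1], [-0.2, 0.9], [0.1, 0.7], [-0.0, -0.6]]
die sub [606.04 257.48   9.4    1.12] [[-0.9, -1.3], [-0.7, 0.9], [0.6, 0.6], [0.9, -0.2]]
tong raw [604.81 256.6   10.63   0.9 ] [[0.2, -0.9], [-0.2, 0.9]]
tong sub [605.26 255.96  10.65   1.92] [[0.4, -1.9], [-0.4, 1.9]]
outl raw [609.06 256.     7.49   1.83] [[-0.2, 1.8], [0.2, -1.8]]
outl sub [609.44 256.51   7.11   2.04] [[-0.3, 2.0], [0.3, -2.0]]
((307.8765563964844, 77.25428771972656), (50.815155029296875, 55.40428161621094), 176.32879638671875) [[0.70528226 0.26850077 0.012     ]]
```

Emit:
arm_command:
  deltas:
    - [[-0.2,1,-2,0,0,1],[0,0,-3,0,0,1],[0,0,-3,0,0,0],[0,0,-2,0,0,0],[0,0,-1,0,0,0],[0,0,-0.5,0,0,0],[0,0,0,0,0,0],[0,0,0,0,0,0]]

```text
t: 11.13
tool_pos: [0.5878, 0.2547, 0.0342]
orientation: [-3.13, -0.261, -0.003]
force: [-0.2, -0.4, 0.6]
opening: 0.0928
gripper_force: 0.0
```

Emit:
arm_command:
  deltas:
    - [[0,0,0,0,0,0],[0,0,0,0,0,0],[0,0,0,0,0,0],[0,0,0,0,0,0],[0,0,0,0,0,0],[0,0,0,0,0,0],[0,0,0,0,0,0],[0,0,0,0,0,0],[0,0,0,0,0,0],[0,0,0,0,0,0],[0,0,0,0,0,0],[0,0,0,0,0,0]]
  gripper: -1

```text
t: 12.13
tool_pos: [0.5866, 0.2543, 0.0326]
orientation: [3.13, 0.261, -0.0]
force: [-0.2, -2.5, 0.9]
opening: 0.0258
gripper_force: 35.0
```

Emit:
arm_command:
  deltas:
    - [[0,0,0,0,0,0],[0,0,0,0,0,0],[0,0,0,0,0,0]]

```text
t: 12.38
tool_pos: [0.5866, 0.2544, 0.0326]
orientation: [3.13, 0.261, -0.0]
force: [0.0, -3.8, 0.6]
opening: 0.0261
gripper_force: 35.0
```

Emit:
arm_command:
  deltas:
    - [[0,0,1,0,0,0],[0,0,2,0,0,0],[0,0,3,0,0,0],[0,0,2,0,0,0],[0,0,1,0,0,0]]

```text
t: 12.8
tool_pos: [0.5881, 0.2559, 0.1266]
orientation: [-3.129, -0.262, -0.007]
force: [0.8, -0.2, -3.9]
opening: 0.0259
gripper_force: 35.0
```

Emit:
arm_command:
  deltas:
    - [[-0.5,-2.9,0,0,0,-0.9],[-0.5,-2.9,0,0,0,-0.9],[-0.5,-2.9,0,0,0,-0.9],[-0.5,-2.9,0,0,0,-0.9],[-0.5,-2.9,0,0,0,-0.9],[-0.5,-2.9,0,0,0,-0.9],[-0.5,-2.9,0,0,0,-0.9],[-0.5,-2.9,0,0,0,-0.9],[-0.4,-2.9,0,0,0,-0.9],[-0.4,-2.9,0,0,0,-0.9],[-0.2,-2.9,0,0,0,-0.9],[-0.2,-2.8,0,0,0,-0.8]]

```text
t: 13.8
tool_pos: [0.5338, -0.0931, 0.1221]
orientation: [-3.141, 0.032, 0.001]
force: [0.3, -0.6, -4.5]
opening: 0.0257
gripper_force: 35.0
```

Emit:
arm_command:
  deltas:
    - [[0,0,0,0,0,0],[0,0,0,0,0,0],[0,0,0,0,0,0],[0,0,-2,0,0,0],[0,0,-2,0,0,0],[0,0,-2,0,0,0],[0,0,-1,0,0,0],[0,0,-0.5,0,0,0],[0,0,0,0,0,0],[0,0,0,0,0,0],[0,0,0,0,0,0]]

```text
t: 14.72
tool_pos: [0.5359, -0.0922, 0.0492]
orientation: [3.141, -0.031, 0.003]
force: [0.6, -1.2, -4.8]
opening: 0.0258
gripper_force: 35.0
```

Emit:
arm_command:
  deltas:
    - [[-0.1,-0.1,-0.6,0,0,0],[0,0,-0.5,0,0,0],[0,0,-0.3,0,0,0],[0,0,-0.1,0,0,0],[0,0,-0.1,0,0,0],[0,0,0,0,0,0],[0,0,0,0,0,0],[0,0,0,0,0,0]]

```text
t: 15.38
tool_pos: [0.5335, -0.0932, 0.0326]
orientation: [-3.141, 0.031, 0.001]
force: [-6.6, 2.1, 6.7]
opening: 0.0259
gripper_force: 35.0
```

Emit:
arm_command:
  deltas:
    - [[0,0,0,0,0,0],[0,0,0,0,0,0],[0,0,0,0,0,0],[0,0,0,0,0,0],[0,0,0,0,0,0]]
  gripper: 0.4

```text
t: 15.8
tool_pos: [0.5339, -0.0933, 0.0318]
orientation: [3.141, -0.032, 0.001]
force: [-0.8, -0.2, -0.1]
opening: 0.0545
gripper_force: 0.0
```

Emit:
arm_command:
  deltas:
    - [[0,0,2,0,0,0],[0,0,3,0,0,0],[0,0,3.5,0,0,0],[0,0,3,0,0,0],[0,0,0,0,0,0],[0,0,0,0,0,0],[0,0,0,0,0,0]]
  gripper: 1

```text
t: 16.38
tool_pos: [0.5335, -0.0932, 0.1463]
orientation: [-3.141, 0.031, 0.0]
force: [-0.2, -0.5, -0.2]
opening: 0.0929
gripper_force: 0.0
```

Run:
```python
from h import *
import pickle
s=monitor.read_state();print(s["t"],s["tool_pos"],s["orientation"],s["force"])
m=eyes.camera_model("wrist");im=eyes.read_camera("wrist");pickle.dump(m,open("m5.pkl","wb"))
cv2.imwrite("pics/w5.png",im)
cv2.imwrite("pics/w5c.png",cv2.resize(im[20:320,0:400],None,fx=2,fy=2,interpolation=cv2.INTER_CUBIC))
```

```text
16.3833 [ 0.53350541 -0.09318793  0.14627074] [-3.14139019e+00  3.14350326e-02  3.05005886e-04] [-0.15681758 -0.4612756  -0.20909634]
```

View pics/w5c.png

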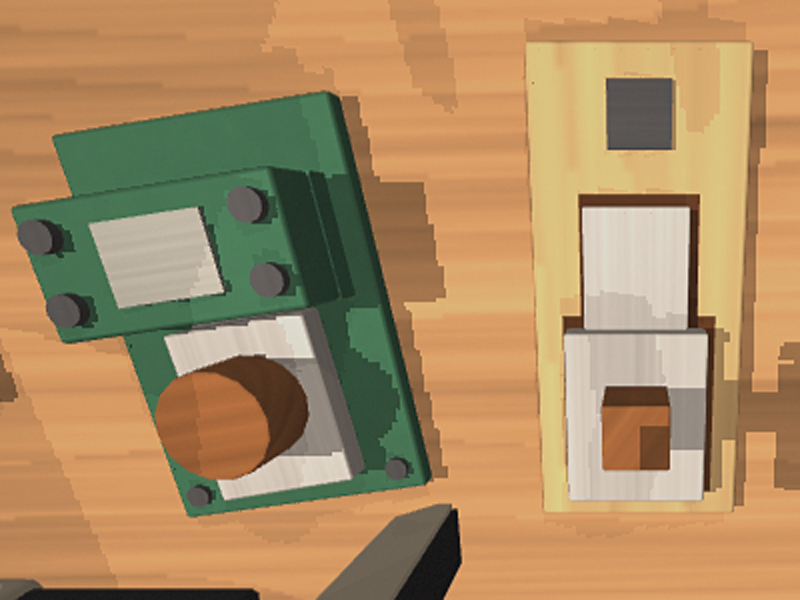

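The square die is now in the square outline. A thin dark margin shows at the far and right sides, so I'll measure the offset, and the round die in the press too.

Run:
```python
from h import *
import pickle
im=cv2.imread("pics/w5.png");m=pickle.load(open("m5.pkl","rb"))
B=[(125,45),(125,-45),(-75,-45),(-75,45)]; D=[(15,30),(15,-30),(-60,-30),(-60,30)]
T=dict(board=([(527,42),(752,42),(733,511),(545,512)],B,12),
mark=([(607,78),(673,79),(672,150),(607,149)],[(111,13),(111,-13),(85,-13),(85,13)],12),
outl=([(579,195),(700,195)],[(65,22),(65,-22)],12),
die=([(565,331),(708,333),(702,500),(570,500)],D,28),tong=([(583,207),(690,206)],[(65,22),(65,-22)],20),
press=([(52,135),(329,92),(429,482),(188,514)],[(95,58),(95,-58),(-75,-58),(-75,58)],12),
rdie=([(314,308),(352,482),(223,500)],[(15,-30),(-60,-30),(-60,30)],28),
bridge=([(12,206),(268,168),(309,304),(63,341)],[(65,48),(65,-48),(15,-48),(15,48)],56))
for n,(c,L,z) in T.items():
    c=np.array(c)/2+[0,20]; q=sub(im,c)
    for k,v in (("raw",c),("sub",q)): print(n,k,*fit(cast(m,v,z/1000)*1000,L))
g=np.array([[212,418]])/2+[0,20];print(cast(m,g,.062))
for n,x,y,a in(("sb",554.5,-93.3,-1.2),):print(n)
```

```text
board raw [554.01 -93.92  -1.11   1.52] [[-1.1, -1.3], [-1.1, 1.3], [1.3, 0.8], [0.9, -0.7]]
board sub [555.06 -93.43  -1.18   2.32] [[-2.0, -1.2], [-2.1, 0.9], [2.9, 0.8], [1.2, -0.5]]
mark raw [ 5.5404e+02 -9.3010e+01 -1.7300e+00  1.4000e-01] [[0.1, 0.1], [-0.0, 0.1], [-0.1, -0.2], [0.0, 0.1]]
mark sub [ 5.5432e+02 -9.4990e+01 -4.0000e-01  4.4000e-01] [[0.3, 0.2], [-0.1, 0.1], [-0.3, -0.7], [-0.0, 0.3]]
outl raw [556.49 -93.99  -1.17   2.93] [[0.1, 2.9], [-0.1, -2.9]]
outl sub [557.14 -93.41  -1.21   2.96] [[0.1, 3.0], [-0.1, -3.0]]
die raw [552.55 -92.68  -1.41   0.7 ] [[0.1, -0.5], [-0.4, 0.6], [0.3, 0.7], [-0.0, -0.8]]
die sub [552.12 -92.16  -1.26   1.03] [[-0.7, 0.4], [-1.1, -0.0], [0.6, 0.3], [1.2, -0.7]]
tong raw [ 5.5186e+02 -9.3220e+01 -6.6000e-01  4.5000e-01] [[-0.0, -0.4], [0.0, 0.4]]
tong sub [ 5.5152e+02 -9.2370e+01 -4.5000e-01  1.3000e-01] [[0.0, 0.1], [-0.0, -0.1]]
press raw [563.09  71.83   7.17   1.53] [[-0.9, -0.6], [-1.9, 0.7], [1.0, -0.1], [1.7, -0.0]]
press sub [562.87  73.01   7.04   1.24] [[-0.9, -1.1], [-0.7, 0.8], [0.4, 1.0], [1.2, -0.8]]
rdie raw [560.58  67.89   5.6    1.53] [[1.5, -1.1], [0.0, 1.2], [-1.5, -0.2]]
rdie sub [561.18  68.01   6.     1.74] [[0.7, -1.3], [1.0, 1.7], [-1.7, -0.5]]
bridge raw [562.83  72.3    7.02   1.52] [[-0.5, -1.3], [-1.5, 1.5], [1.0, 0.6], [1.0, -0.8]]
bridge sub [562.79  72.23   7.61   1.17] [[-0.4, -0.9], [-1.1, 1.2], [0.6, 0.5], [0.8, -0.7]]
[[0.54357514 0.06739419 0.062     ]]
sb
```

Emit:
arm_command:
  deltas:
    - [[0,0,-3,0,0,0],[0,0,-3,0,0,0],[0,0,-3,0,0,0],[0,0,-1.5,0,0,0],[0,0,-0.9,0,0,0],[0,0,0,0,0,0],[0,0,0,0,0,0]]

```text
t: 17.02
tool_pos: [0.5331, -0.093, 0.0321]
orientation: [-3.141, 0.031, 0.003]
force: [-0.8, 0.8, -0.0]
opening: 0.0931
gripper_force: 0.0
```

Emit:
arm_command:
  deltas:
    - [[0,0,0,0,0,0],[0,0,0,0,0,0],[0,0,0,0,0,0],[0,0,0,0,0,0],[0,0,0,0,0,0],[0,0,0,0,0,0],[0,0,0,0,0,0],[0,0,0,0,0,0],[0,0,0,0,0,0],[0,0,0,0,0,0],[0,0,0,0,0,0],[0,0,0,0,0,0]]
  gripper: -1

```text
t: 18.02
tool_pos: [0.5336, -0.0932, 0.0326]
orientation: [-3.141, 0.031, 0.0]
force: [0.1, -0.7, 0.0]
opening: 0.0259
gripper_force: 35.0
```

Emit:
arm_command:
  deltas:
    - [[0,0,0.5,0,0,0],[0,0,0,0,0,0],[0.1,-0.1,0,0,0,0],[0.1,0,0,0,0,0],[0,0,0,0,0,0],[0,0,0,0,0,0],[0,0,0,0,0,0]]

```text
t: 18.6
tool_pos: [0.5355, -0.0942, 0.0375]
orientation: [-3.141, 0.032, 0.001]
force: [-0.2, -0.2, -4.1]
opening: 0.0258
gripper_force: 35.0
```

Emit:
arm_command:
  deltas:
    - [[0,0,-0.2,0,0,0],[0,0,-0.2,0,0,0],[0,0,-0.1,0,0,0],[0,0,0,0,0,0],[0,0,0,0,0,0]]

```text
t: 19.02
tool_pos: [0.5356, -0.0942, 0.0327]
orientation: [-3.141, 0.031, 0.0]
force: [-0.5, 0.5, -2.8]
opening: 0.026
gripper_force: 35.0
```

Emit:
arm_command:
  deltas:
    - [[0,0,0,0,0,0],[0,0,0,0,0,0],[0,0,0,0,0,0],[0,0,0,0,0,0],[0,0,0,0,0,0]]
  gripper: 0.4

```text
t: 19.43
tool_pos: [0.536, -0.0943, 0.033]
orientation: [3.141, -0.032, 0.001]
force: [0.5, 0.2, 0.0]
opening: 0.0547
gripper_force: 0.0
```

Emit:
arm_command:
  deltas:
    - [[0,0,2,0,0,0],[0,0,3,0,0,0],[0,0,3.5,0,0,0],[0,0,3,0,0,0],[0.1,2.7,0,0,0,1.2],[0.1,2.7,0,0,0,1.2],[0.1,2.7,0,0,0,1.2],[0.1,2.7,0,0,0,1.2],[0.1,2.7,0,0,0,1.2],[0.1,2.6,0,0,0,1.1],[0,0,0,0,0,0],[0,0,0,0,0,0]]
  gripper: 1

```text
t: 20.43
tool_pos: [0.5416, 0.0679, 0.1478]
orientation: [3.137, 0.167, 0.0]
force: [-0.4, 0.3, 0.9]
opening: 0.0931
gripper_force: 0.0
```

Emit:
arm_command:
  deltas:
    - [[0,0,0,0,0,0]]

```text
t: 20.52
tool_pos: [0.5417, 0.0664, 0.1477]
orientation: [3.137, 0.163, -0.0]
force: [-0.0, -0.3, -0.8]
opening: 0.0929
gripper_force: 0.0
```

Run:
```python
from h import *
import pickle
s=monitor.read_state();print(s["t"],s["tool_pos"],s["orientation"],s["force"])
m=eyes.camera_model("wrist");im=eyes.read_camera("wrist");pickle.dump(m,open("m6.pkl","wb"))
cv2.imwrite("pics/w6.png",im)
cv2.imwrite("pics/w6c.png",cv2.resize(im[20:320,200:600],None,fx=2,fy=2,interpolation=cv2.INTER_CUBIC))
```

```text
20.5167 [0.5416665  0.06637652 0.14769038] [ 3.13680531e+00  1.63485510e-01 -1.16339133e-04] [-0.04082269 -0.31885204 -0.84793041]
```

View pics/w6c.png

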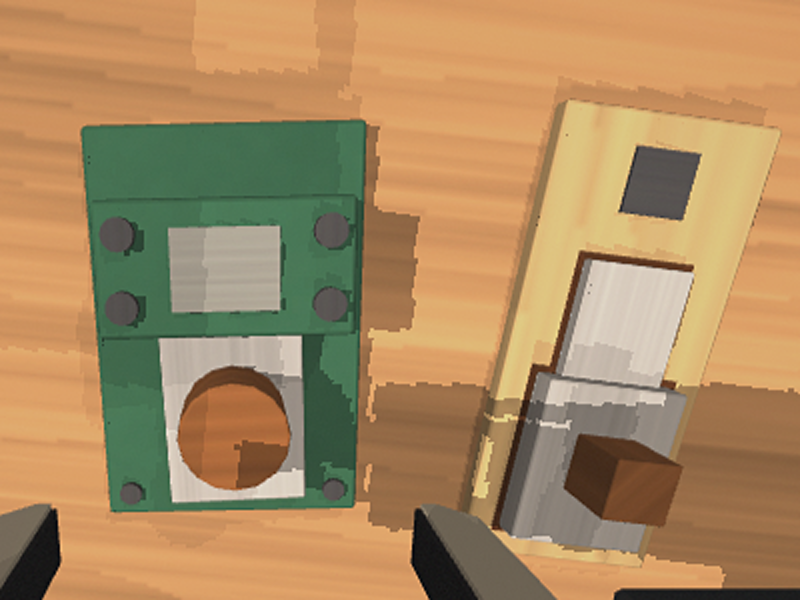

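The round die sits straight in the press, with the knob centre at crop (233,430). The square die looks centred in its outline.

Run:
```python
from h import *
import pickle
im=cv2.imread("pics/w6.png");m=pickle.load(open("m6.pkl","rb"))
D=[(15,30),(15,-30),(-60,-30),(-60,30)]
T=dict(press=([(83,127),(365,121),(355,507),(111,512)],[(95,58),(95,-58),(-75,-58),(-75,58)],12),
rdie=([(160,339),(302,336),(303,496),(173,502)],[(12,30),(12,-30),(-60,-30),(-60,30)],28),
bridge=([(92,202),(355,195),(355,332),(101,337)],[(65,48),(65,-48),(15,-48),(15,48)],56),
sboard=([(565,100),(779,127),(640,566),(472,541)],[(125,45),(125,-45),(-75,-45),(-75,45)],12),
sqdie=([(539,374),(685,396),(643,553),(512,537)],D,28),
tong=([(588,259),(693,268)],[(65,22),(65,-22)],20),
outl=([(580,252),(693,266)],[(68,25),(68,-25)],12))
for n,(c,L,z) in T.items():
    c=np.array(c)/2+[200,20]; q=sub(im,c)
    for k,v in (("raw",c),("sub",q)): print(n,k,*fit(cast(m,v,z/1000)*1000,L))
print(cast(m,np.array([[233.5,430]])/2+[200,20],.062))
```

```text
press raw [562.41  72.68   7.13   1.26] [[-0.7, -1.3], [-1.1, 1.1], [0.9, 0.5], [0.9, -0.3]]
press sub [562.74  73.73   7.17   1.37] [[-1.1, -1.4], [-0.8, 1.0], [0.7, 0.8], [1.2, -0.5]]
rdie raw [560.68  71.08   8.16   0.94] [[0.8, -0.3], [-0.4, 0.5], [-0.0, 1.0], [-0.3, -1.2]]
rdie sub [561.03  71.74   8.29   0.86] [[1.1, 0.0], [-0.5, 0.5], [-0.1, 0.5], [-0.4, -1.0]]
bridge raw [562.68  72.62   7.33   1.35] [[-0.7, -1.4], [-0.9, 1.5], [0.5, 0.4], [1.1, -0.5]]
bridge sub [563.06  71.83   7.83   1.59] [[-0.6, -1.1], [-1.7, 1.6], [1.1, -0.8], [1.1, 0.2]]
sboard raw [ 5.552e+02 -9.401e+01 -3.700e-01  3.370e+00] [[-1.8, -0.4], [-2.0, 1.4], [-0.1, 2.6], [4.0, -3.7]]
sboard sub [556.   -93.7   -0.64   3.52] [[-2.5, -0.9], [-3.3, 1.6], [2.0, 2.0], [3.7, -2.7]]
sqdie raw [554.46 -91.43   0.84   2.57] [[1.7, 3.3], [-2.1, -0.7], [-1.1, -1.9], [1.5, -0.7]]
sqdie sub [554.71 -91.19   0.61   2.61] [[1.4, 3.1], [-2.1, -0.5], [-1.2, -2.4], [1.9, -0.3]]
tong raw [ 5.5464e+02 -9.4230e+01  1.2300e+00  1.3000e-01] [[-0.0, 0.1], [0.0, -0.1]]
tong sub [ 5.5475e+02 -9.4600e+01  1.5000e+00  1.9000e-01] [[-0.0, 0.2], [0.0, -0.2]]
outl raw [ 5.5326e+02 -9.4320e+01 -8.0000e-01  3.4000e-01] [[-0.0, -0.3], [0.0, 0.3]]
outl sub [ 5.5351e+02 -9.2140e+01 -2.5100e+00  1.9000e-01] [[0.0, 0.2], [-0.0, -0.2]]
[[0.54325472 0.06873237 0.062     ]]
```

Emit:
arm_command:
  deltas:
    - [[0.1,0.2,-2,0,0,1],[0,0,-3,0,0,0.5],[0,0,-3,0,0,0],[0,0,-2,0,0,0],[0,0,-1,0,0,0],[0,0,-0.5,0,0,0],[0,0,0,0,0,0],[0,0,0,0,0,0]]

```text
t: 21.23
tool_pos: [0.5437, 0.0684, 0.0339]
orientation: [3.135, 0.203, 0.002]
force: [0.6, 0.1, -0.1]
opening: 0.0932
gripper_force: 0.0
```

Emit:
arm_command:
  deltas:
    - [[0,0,0,0,0,0],[0,0,0,0,0,0],[0,0,0,0,0,0],[0,0,0,0,0,0],[0,0,0,0,0,0],[0,0,0,0,0,0],[0,0,0,0,0,0],[0,0,0,0,0,0],[0,0,0,0,0,0],[0,0,0,0,0,0],[0,0,0,0,0,0]]
  gripper: -1
  squeeze: 45

```text
t: 22.15
tool_pos: [0.5427, 0.0685, 0.0327]
orientation: [3.135, 0.204, -0.0]
force: [0.8, -2.4, 0.8]
opening: 0.0433
gripper_force: 45.0
```

Emit:
arm_command:
  deltas:
    - [[0,0,0.2,0,0,0],[0,0,0,0,0,0],[0,0,0,0,0,0]]

```text
t: 22.4
tool_pos: [0.5422, 0.0689, 0.0343]
orientation: [-3.135, -0.204, 0.001]
force: [1.0, 0.1, -3.9]
opening: 0.0433
gripper_force: 45.0
```

Emit:
arm_command:
  deltas:
    - [[-0.8,-0.1,0,0,0,0],[-0.8,-0.1,0,0,0,0],[-0.8,-0.1,0,0,0,0],[-0.8,-0.1,0,0,0,0],[-0.8,-0.1,0,0,0,0],[-0.8,-0.1,0,0,0,0],[-0.8,-0.1,0,0,0,0],[-0.8,-0.1,0,0,0,0],[-0.8,-0.1,0,0,0,0],[0,0,0,0,0,0],[0,0,0,0,0,0]]

```text
t: 23.32
tool_pos: [0.4704, 0.0597, 0.0348]
orientation: [-3.135, -0.204, -0.001]
force: [0.2, -0.7, -3.4]
opening: 0.0428
gripper_force: 45.0
```

Emit:
arm_command:
  deltas:
    - [[0,0,1,0,0,0],[0,0,2,0,0,0],[0,0,3,0,0,0],[0,0,3,0,0,0],[0,0,0,0,0,0],[0,0,0,0,0,0],[0,0,0,0,0,0]]

```text
t: 23.9
tool_pos: [0.4707, 0.0598, 0.1245]
orientation: [-3.135, -0.204, 0.0]
force: [-0.4, 0.6, -5.6]
opening: 0.0434
gripper_force: 45.0
```

Run:
```python
from h import *
import pickle
s=monitor.read_state();print(s["t"],s["tool_pos"],s["orientation"],s["force"])
m=eyes.camera_model("wrist");im=eyes.read_camera("wrist");pickle.dump(m,open("m7.pkl","wb"))
cv2.imwrite("pics/w7.png",im)
cv2.imwrite("pics/w7c.png",cv2.resize(im[20:320,100:500],None,fx=2,fy=2,interpolation=cv2.INTER_CUBIC))
```

```text
23.9 [0.47068791 0.05979155 0.12448899] [-3.13491796e+00 -2.04155175e-01  5.70866177e-05] [-0.37859756  0.56813692 -5.6205976 ]
```

View pics/w7c.png

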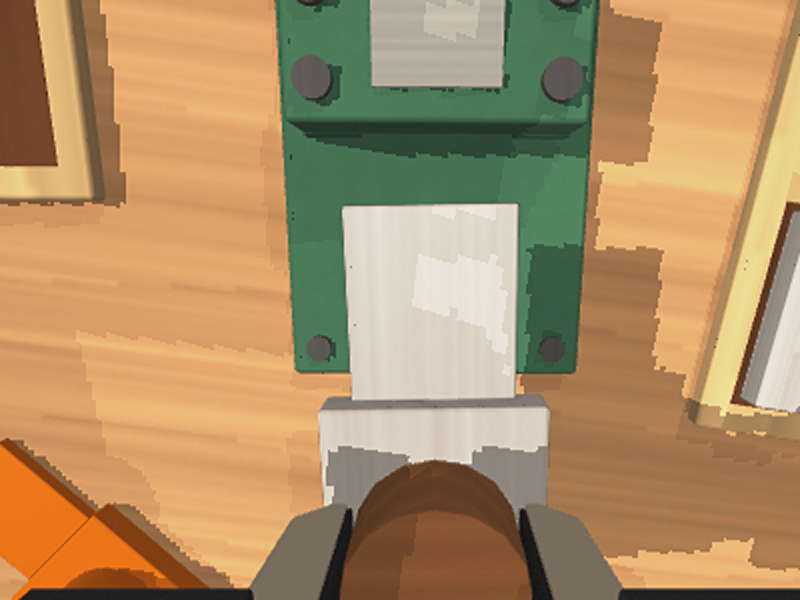

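The held die shows its tongue corners at (343,206) and (518,204), and its block front at (320,409) and (549,406). I'll measure its pose in the hand.

Run:
```python
from h import *
import pickle
im=cv2.imread("pics/w7.png");m=pickle.load(open("m7.pkl","rb"))
c1=np.array([(343,206),(518,204),(352,402),(515,400)])/2+[100,20]; c2=np.array([(320,409),(549,406)])/2+[100,20]
for f in (lambda c:c, lambda c:sub(im,c)):
    P=np.r_[cast(m,f(c1),.1118),cast(m,f(c2),.1198)]*1000
    print(*fit(P,[(65,22),(65,-22),(15,22),(15,-22),(15,30),(15,-30)]))
```

```text
[487.74  63.79   8.27   0.58] [[-0.1, -0.4], [-0.4, 0.5], [-0.0, -0.2], [-0.2, 0.3], [0.5, -0.8], [0.2, 0.6]]
[488.04  64.24   8.28   0.9 ] [[-0.5, -0.6], [-0.5, 0.4], [0.8, -0.2], [0.7, 0.6], [-0.1, -1.1], [-0.4, 0.9]]
```

Emit:
arm_command:
  deltas:
    - [[1.5,2.4,0,0,0,-0.1],[1.5,2.4,0,0,0,-0.1],[1.5,2.4,0,0,0,-0.1],[1.5,2.4,0,0,0,-0.1],[1.5,2.4,0,0,0,-0.2],[1.5,2.4,0,0,0,-0.2],[1.5,2.4,0,0,0,-0.2],[1.5,2.5,0,0,0,0],[0,0,0,0,0,0],[0,0,-1,0,0,0],[0,0,-2,0,0,0],[0,0,-2,0,0,0]]

```text
t: 24.95
tool_pos: [0.59, 0.252, 0.0726]
orientation: [3.136, 0.177, -0.002]
force: [0.1, 0.1, -4.9]
opening: 0.0433
gripper_force: 45.0
```

Emit:
arm_command:
  deltas:
    - [[0,0,-2,0,0,0],[0,0,-1,0,0,0],[0,0,-0.5,0,0,0],[0,0,0,0,0,0],[0,0,0,0,0,0],[0,0,0,0,0,0]]

```text
t: 25.45
tool_pos: [0.5917, 0.253, 0.0412]
orientation: [-3.136, -0.177, -0.003]
force: [0.1, 0.7, -4.1]
opening: 0.0435
gripper_force: 45.0
```

Emit:
arm_command:
  deltas:
    - [[-0.1,0,-0.3,0,0,0],[0,0,-0.3,0,0,0],[0,0,-0.2,0,0,0],[0,0,0,0,0,0],[0,0,0,0,0,0],[0,0,0,0,0,0]]

```text
t: 25.95
tool_pos: [0.5901, 0.2531, 0.0326]
orientation: [-3.136, -0.177, -0.002]
force: [-3.0, -0.3, 5.6]
opening: 0.0437
gripper_force: 45.0
```

Emit:
arm_command:
  deltas:
    - [[0,0,0,0,0,0],[0,0,0,0,0,0],[0,0,0,0,0,0],[0,0,0,0,0,0],[0,0,0,0,0,0]]
  gripper: 0.6

```text
t: 26.37
tool_pos: [0.5897, 0.2527, 0.0316]
orientation: [3.137, 0.177, -0.0]
force: [-0.4, 0.2, 0.4]
opening: 0.0712
gripper_force: 0.0
```

Emit:
arm_command:
  deltas:
    - [[0,0,2,0,0,0],[0,0,3,0,0,0],[0,0,3.5,0,0,0],[0,0,3,0,0,0],[0,0,0,0,0,0],[0,0,0,0,0,0],[0,0,0,0,0,0]]
  gripper: 1

```text
t: 26.95
tool_pos: [0.5895, 0.2527, 0.1462]
orientation: [3.136, 0.177, -0.0]
force: [-0.2, -0.4, -0.5]
opening: 0.0933
gripper_force: 0.0
```

Run:
```python
from h import *
import pickle
s=monitor.read_state();print(s["t"],s["tool_pos"],s["orientation"],s["force"])
m=eyes.camera_model("wrist");im=eyes.read_camera("wrist");pickle.dump(m,open("m8.pkl","wb"))
cv2.imwrite("pics/w8.png",im)
cv2.imwrite("pics/w8c.png",cv2.resize(im[20:300,200:500],None,fx=2,fy=2,interpolation=cv2.INTER_CUBIC))
```

```text
26.95 [0.58947272 0.25268454 0.14621359] [ 3.13648920e+00  1.76740810e-01 -4.98011357e-04] [-0.18059518 -0.36927752 -0.53668242]
```

View pics/w8c.png

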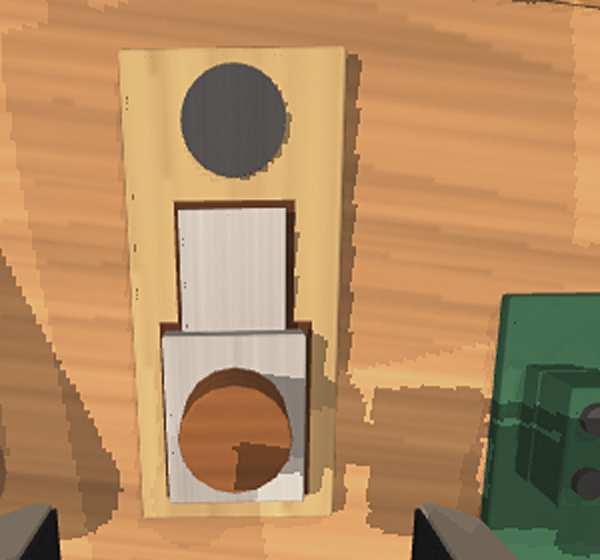

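The round die sits in its outline, with small dark margins at the far and right edges. I'll check the numbers.

Run:
```python
from h import *
import pickle
im=cv2.imread("pics/w8.png");m=pickle.load(open("m8.pkl","rb"))
D=[(15,30),(15,-30),(-60,-30),(-60,30)]
T=dict(board=([(120,48),(346,46),(332,514),(145,517)],[(125,45),(125,-45),(-75,-45),(-75,45)],12),
die=([(162,335),(306,332),(303,500),(169,502)],D,28),tong=([(179,209),(286,208)],[(65,22),(65,-22)],20),
outl=([(176,202),(294,201)],[(68,25),(68,-25)],12))
for n,(c,L,z) in T.items():
    c=np.array(c)/2+[200,20]; q=sub(im,c)
    for k,v in (("raw",c),("sub",q)): print(n,k,*fit(cast(m,v,z/1000)*1000,L))
print(cast(m,np.array([[233.5,120],])/2+[200,20],.012), cast(m,np.array([[235.5,440],])/2+[200,20],.062))
```

```text
board raw [608.06 255.7    7.13   1.38] [[-0.6, -1.1], [-1.3, 0.9], [1.0, 1.1], [0.8, -0.8]]
board sub [608.18 256.22   7.08   1.67] [[-1.4, -1.1], [-1.4, 0.5], [1.9, 1.2], [0.8, -0.5]]
die raw [6.0782e+02 2.5673e+02 7.2500e+00 4.1000e-01] [[-0.4, -0.5], [-0.0, 0.2], [0.2, 0.4], [0.2, -0.2]]
die sub [608.04 257.16   7.19   2.18] [[-2.0, 0.1], [-2.3, -0.7], [2.3, 0.3], [2.0, 0.2]]
tong raw [6.0689e+02 2.5673e+02 6.9400e+00 4.4000e-01] [[0.1, -0.4], [-0.1, 0.4]]
tong sub [6.0772e+02 2.5494e+02 1.0090e+01 2.9000e-01] [[0.1, -0.3], [-0.1, 0.3]]
outl raw [606.86 255.75   6.89   0.64] [[0.1, -0.6], [-0.1, 0.6]]
outl sub [6.0749e+02 2.5618e+02 7.1300e+00 7.0000e-02] [[0.0, -0.1], [-0.0, 0.1]]
[[0.70513918 0.26797418 0.012     ]] [[0.58762034 0.25394009 0.062     ]]
```

Both boards are done, within about 1 mm. Next is the bar die on the pad.

Emit:
arm_command:
  deltas:
    - [[-0.3,-3.3,0,0,0,0.1],[-0.3,-3.3,0,0,0,0.1],[-0.3,-3.3,0,0,0,0.1],[-0.3,-3.3,0,0,0,0.1],[-0.3,-3.3,0,0,0,0.1],[-0.3,-3.3,0,0,0,0.1],[-0.3,-3.3,0,0,0,0.1],[-0.3,-3.3,0,0,0,0.1],[-0.3,-3.3,0,0,0,0.1],[-0.3,-3.3,0,0,0,0.2],[-0.4,-3.3,0,0,0,0],[-0.4,-3.3,0,0,0,0]]

```text
t: 28.0
tool_pos: [0.55, -0.1443, 0.1445]
orientation: [-3.133, -0.207, 0.005]
force: [0.5, -0.2, -0.2]
opening: 0.0931
gripper_force: 0.0
```

Emit:
arm_command:
  deltas:
    - [[-0.4,-3.1,0,0,0,0],[-0.4,-3.1,0,0,0,0],[-0.4,-3.1,0,0,0,0],[-0.3,-3.1,0,0,0,0],[0,0,0,0,0,0],[0,0,0,0,0,0],[0,0,0,0,0,0],[0,0,0,0,0,0]]

```text
t: 28.67
tool_pos: [0.5364, -0.2658, 0.1456]
orientation: [-3.133, -0.208, 0.002]
force: [-0.2, 0.4, 0.9]
opening: 0.093
gripper_force: 0.0
```

Emit:
arm_command:
  deltas:
    - [[0,-0.1,-3,0,0,0],[0,0,-3,0,0,0],[0,0,-2.5,0,0,0],[0,0,-2,0,0,0],[0,0,-0.9,0,0,0],[0,0,0,0,0,0],[0,0,0,0,0,0]]

```text
t: 29.25
tool_pos: [0.5369, -0.2674, 0.033]
orientation: [-3.134, -0.209, 0.001]
force: [-0.5, -0.0, 1.4]
opening: 0.0931
gripper_force: 0.0
```

Emit:
arm_command:
  deltas:
    - [[0,0,0,0,0,0],[0,0,0,0,0,0],[0,0,0,0,0,0],[0,0,0,0,0,0],[0,0,0,0,0,0],[0,0,0,0,0,0],[0,0,0,0,0,0],[0,0,0,0,0,0],[0,0,0,0,0,0],[0,0,0,0,0,0],[0,0,0,0,0,0],[0,0,0,0,0,0]]
  gripper: -1
  squeeze: 35

```text
t: 30.25
tool_pos: [0.5366, -0.2682, 0.0327]
orientation: [-3.135, -0.207, 0.0]
force: [-0.1, -0.9, -0.2]
opening: 0.0176
gripper_force: 0.0
```

Emit:
arm_command:
  deltas:
    - [[0,0,0,0,0,0],[0,0,0,0,0,0],[0,0,0,0,0,0]]

```text
t: 30.5
tool_pos: [0.5366, -0.2681, 0.0327]
orientation: [-3.135, -0.207, 0.0]
force: [0.7, 0.9, 0.4]
opening: 0.0156
gripper_force: 35.0
```

Emit:
arm_command:
  deltas:
    - [[0,0,1,0,0,0],[0,0,2,0,0,0],[0,0,3,0,0,0],[0,0,2,0,0,0],[0,0,1,0,0,0]]

```text
t: 30.92
tool_pos: [0.5379, -0.269, 0.1264]
orientation: [3.132, 0.207, 0.005]
force: [0.9, 0.5, -4.5]
opening: 0.0159
gripper_force: 35.0
```

Emit:
arm_command:
  deltas:
    - [[-0.6,2.7,0,0,0,0],[-0.6,2.7,0,0,0,0],[-0.6,2.7,0,0,0,0],[-0.6,2.7,0,0,0,0],[-0.6,2.7,0,0,0,0],[-0.6,2.7,0,0,0,0],[-0.6,2.7,0,0,0,0],[-0.6,2.7,0,0,0,0],[-0.6,2.7,0,0,0,0],[-0.6,2.8,0,0,0,-0.1],[-0.6,2.8,0,0,0,-0.1],[-0.7,2.9,0,0,0,-0.2]]

```text
t: 31.92
tool_pos: [0.4626, 0.0609, 0.1221]
orientation: [3.135, 0.195, -0.002]
force: [0.5, 0.3, -4.8]
opening: 0.0159
gripper_force: 35.0
```

Emit:
arm_command:
  deltas:
    - [[0,0,0,0,0,0],[0,0,0,0,0,0],[0,0,0,0,0,0],[0,0,0,0,0,0]]

```text
t: 32.25
tool_pos: [0.4636, 0.059, 0.1224]
orientation: [3.135, 0.195, -0.001]
force: [0.6, -0.5, -4.7]
opening: 0.0158
gripper_force: 35.0
```

Run:
```python
from h import *
import pickle
s=monitor.read_state();print(s["t"],s["tool_pos"],s["orientation"],s["force"])
m=eyes.camera_model("wrist");im=eyes.read_camera("wrist");pickle.dump((m,s["tool_pos"]),open("m9.pkl","wb"))
cv2.imwrite("pics/w9.png",im)
cv2.imwrite("pics/w9c.png",cv2.resize(im[0:300,120:520],None,fx=2,fy=2,interpolation=cv2.INTER_CUBIC))
```

```text
32.25 [0.463637   0.05895957 0.12244123] [ 3.13514789e+00  1.94868097e-01 -8.10129295e-04] [ 0.63172103 -0.47130403 -4.69464296]
```

View pics/w9c.png

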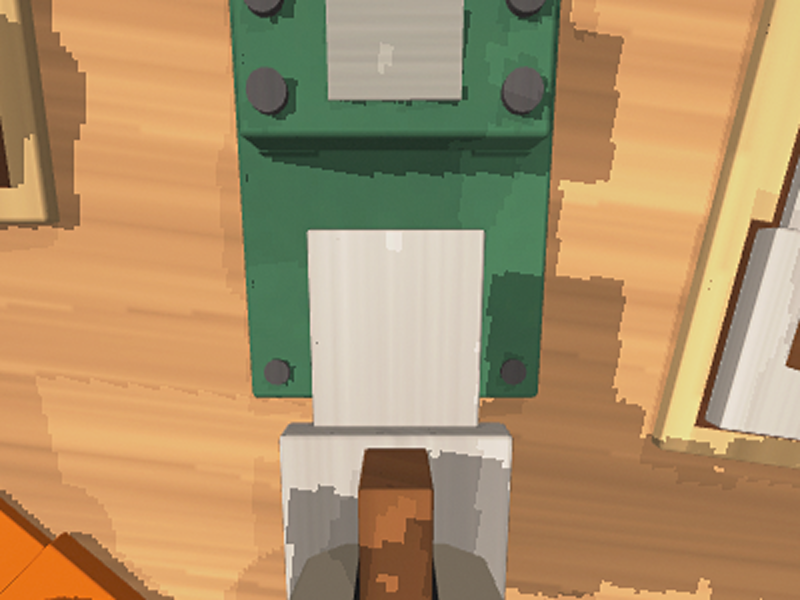

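The bar die is aligned in front of the press. Tongue corners are at (308,230) and (484,230), and the bridge's front edge is at about (241,133) to (550,133).

Run:
```python
from h import *
import pickle
im=cv2.imread("pics/w9.png");m,tp=pickle.load(open("m9.pkl","rb"))
f=lambda c:np.array(c)/2+[120,0]
print("die",*fit(np.r_[cast(m,f([(308,230),(484,230),(314,426),(478,426)]),.1097),cast(m,f([(281,436),(511,436)]),.1177)]*1000,[(65,22),(65,-22),(15,22),(15,-22),(15,30),(15,-30)]))
P=np.r_[cast(m,f([(241,133),(550,133)]),.056),cast(m,f([(253,396),(538,397)]),.012)]*1000
print("press",*fit(P,[(15,48),(15,-48),(-75,58),(-75,-58)]))
```

```text
die [484.26  62.93   7.1    0.63] [[-0.2, -0.5], [-0.3, 0.4], [0.5, -0.2], [0.4, 0.3], [-0.1, -0.8], [-0.3, 0.7]]
press [5.6328e+02 7.2780e+01 7.0400e+00 5.6000e-01] [[0.3, -0.5], [0.2, 0.7], [-0.0, -0.4], [-0.4, 0.2]]
```

Emit:
arm_command:
  deltas:
    - [[0,0,-1.5,0,0,0],[0,0,-2.5,0,0,0],[0,0,-2.5,0,0,0],[0,0,-1.5,0,0,0],[0,0,-0.6,0,0,0],[0,0,0,0,0,0],[0,0,0,0,0,0],[0,0,0,0,0,0],[0,0,0,0,0,0]]

```text
t: 33.05
tool_pos: [0.4651, 0.0596, 0.0383]
orientation: [3.135, 0.195, 0.004]
force: [-0.9, -0.2, -5.3]
opening: 0.0159
gripper_force: 35.0
```

Emit:
arm_command:
  deltas:
    - [[0,0,-0.3,0,0,0],[0,0,-0.1,0,0,0],[0,0,0,0,0,0],[0,0,0,0,0,0],[0,0,0,0,0,0]]

```text
t: 33.47
tool_pos: [0.4637, 0.0598, 0.0327]
orientation: [-3.135, -0.196, 0.0]
force: [0.1, -0.4, -4.2]
opening: 0.0157
gripper_force: 35.0
```

Emit:
arm_command:
  deltas:
    - [[0.8,0.1,0,0,0,0],[0.8,0.1,0,0,0,0],[0.8,0.1,0,0,0,0],[0.8,0.1,0,0,0,0],[0.8,0.1,0,0,0,0],[0,0,0,0,0,0],[0,0,0,0,0,0]]

```text
t: 34.05
tool_pos: [0.5042, 0.0648, 0.0327]
orientation: [-3.135, -0.196, -0.0]
force: [-0.2, -0.5, -3.2]
opening: 0.0158
gripper_force: 35.0
```

Emit:
arm_command:
  deltas:
    - [[0.8,0.1,0.1,0,0,0],[0.8,0.1,0,0,0,0],[0.8,0.1,0,0,0,0],[0.6,0.1,0,0,0,0],[0.3,0,0,0,0,0],[0.2,0,0,0,0,0],[0,0,0,0,0,0],[0,0,0,0,0,0]]

```text
t: 34.72
tool_pos: [0.5384, 0.0687, 0.0334]
orientation: [-3.135, -0.196, 0.001]
force: [-0.8, 0.1, -4.4]
opening: 0.0154
gripper_force: 35.0
```

Emit:
arm_command:
  deltas:
    - [[0.1,0,0,0,0,0],[0.1,0,0,0,0,0],[0,0,0,0,0,0]]

```text
t: 34.97
tool_pos: [0.5407, 0.0688, 0.0337]
orientation: [3.135, 0.196, 0.0]
force: [-0.1, -0.2, -5.0]
opening: 0.016
gripper_force: 35.0
```

Emit:
arm_command:
  deltas:
    - [[0.1,0,0,0,0,0],[0,0,0,0,0,0],[0,0,0,0,0,0]]

```text
t: 35.22
tool_pos: [0.5417, 0.0688, 0.0338]
orientation: [-3.135, -0.196, -0.0]
force: [-1.2, 0.8, -4.6]
opening: 0.0157
gripper_force: 35.0
```

Not touching yet, so I'll continue in 1 mm steps.

Emit:
arm_command:
  deltas:
    - [[0.1,0,0,0,0,0],[0,0,0,0,0,0],[0,0,0,0,0,0]]

```text
t: 35.47
tool_pos: [0.542, 0.0688, 0.0335]
orientation: [-3.135, -0.196, 0.002]
force: [-6.4, -0.6, -0.3]
opening: 0.0159
gripper_force: 35.0
```

Emit:
arm_command:
  deltas:
    - [[0.1,0,0,0,0,0],[0,0,0,0,0,0],[0,0,0,0,0,0]]

```text
t: 35.72
tool_pos: [0.542, 0.0687, 0.0333]
orientation: [-3.135, -0.196, 0.006]
force: [-9.7, -0.5, 2.2]
opening: 0.0159
gripper_force: 35.0
```

Emit:
arm_command:
  deltas:
    - [[0,0,-0.1,0,0,0],[0,0,0,0,0,0],[0.1,0,0,0,0,0],[0,0,0,0,0,0],[0,0,0,0,0,0]]

```text
t: 36.13
tool_pos: [0.542, 0.0687, 0.0326]
orientation: [-3.135, -0.196, 0.009]
force: [-17.4, -1.2, 9.0]
opening: 0.0157
gripper_force: 35.0
```

Emit:
arm_command:
  deltas:
    - [[0,0,0,0,0,0],[0,0,0,0,0,0],[0,0,0,0,0,0],[0,0,0,0,0,0],[0,0,0,0,0,0]]
  gripper: 0.3

```text
t: 36.55
tool_pos: [0.5454, 0.0688, 0.0331]
orientation: [-3.135, -0.196, -0.002]
force: [-0.2, -0.6, -0.2]
opening: 0.0444
gripper_force: 0.0
```

Emit:
arm_command:
  deltas:
    - [[0,0,2,0,0,0],[0,0,3,0,0,0],[0,0,3.5,0,0,0],[0,0,3,0,0,0],[0,0,0,0,0,0],[0,0,0,0,0,0],[0,0,0,0,0,0]]
  gripper: 1

```text
t: 37.13
tool_pos: [0.5447, 0.0688, 0.1474]
orientation: [-3.135, -0.196, -0.0]
force: [0.2, 0.3, -0.5]
opening: 0.0903
gripper_force: 0.0
```

Run:
```python
from h import *
import pickle
s=monitor.read_state();print(s["t"],s["tool_pos"],s["orientation"],s["force"])
m=eyes.camera_model("wrist");im=eyes.read_camera("wrist");pickle.dump(m,open("m10.pkl","wb"))
cv2.imwrite("pics/w10.png",im)
cv2.imwrite("pics/w10c.png",cv2.resize(im[20:320,200:600],None,fx=2,fy=2,interpolation=cv2.INTER_CUBIC))
```

```text
37.1333 [0.54465159 0.06877275 0.14741495] [-3.13546874e+00 -1.95961782e-01 -2.15753614e-04] [ 0.18840599  0.31598067 -0.54847568]
```

View pics/w10c.png

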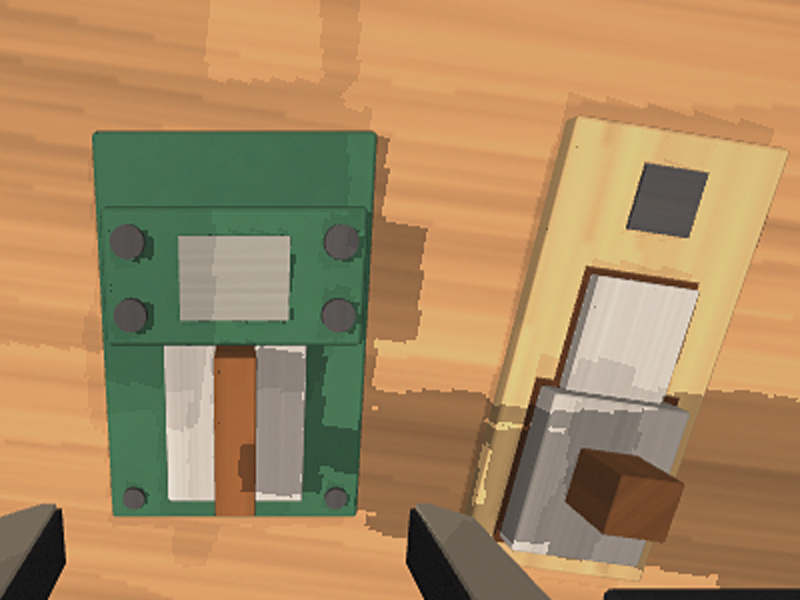

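The bar die is straight in the press and against the bridge, and the square die is in its outline. The arm is clear, so I'll hand in.

```bash
python3 -c "
from plant import ticket
print(ticket.close_job())"
```

```text
the job is handed in; nothing more can be done
None
```

The changeover is done and handed in at about 37 s: the bar die is fully home against the press bridge, and the round and square dies are each in their matching outlines, within about 1 mm and 2 mm by camera.

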